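Twist-lock a pole foot onto its counter mount

ROBOT

A 6-joint arm with a two-finger parallel gripper is mounted at the origin on the work surface. World frame = base frame: x ahead of the robot, y to its left, z up, the work surface at z = 0. Lengths are in m, angles in rad, forces in N, time in s.
With the tool pointing down it reaches from about 0.225 to 0.875 m from the base axis. Payload 3.4 kg.
Tool frame: the origin (TCP) lies at the very end of the fingers, on their centre line; the grasp point (between the pads) lies 19 mm behind it; z points along the fingers, y is the direction in which the jaws open and shut (so a half turn about z gives the same grasp; the last joint's range is limited). The gripper opens to 85 mm and grips with 20 to 120 N. Pads are 22 mm wide; open, the fingers measure 114 mm over their backs; the gripper's body (76 mm by 85 mm) begins 54 mm behind the grasp point. The pads swing forward as they close: fully open they stand 13 mm farther back than shut.
Start: joints at [-1.282, 0.276, 1.505, -0, 1.361, -0.121], TCP at [0.229, -0.527, 0.231] pointing down, gripper open.
Joint ranges: [-2.89, 2.89], [-0.75, 2.08], [0.22, 2.7], [-1.18, 4.32], [0.11, 2.71], [-2.7, 2.7]. Speed limits (rad/s): [2.57, 2.57, 3.14, 3.14, 3.14, 3.14].

INTERFACE

Orientations are given as a unit quaternion [w, x, y, z].
In Python, from rig import manip, viewer, job gives the robot as it stands.
- The arm moves only by the shell command python3 -m crank 'ROWS' [OPENING] [FORCE]. ROWS is JSON, a list of rows, each a list of 6 numbers: the shift along the tool's x, y, z in m, then the turn, a rotation vector about the tool's x, y, z in degrees. In form: [[dx, dy, dz, rx, ry, rz], ...]. A call has 1 to 20 rows; each row is the pose to reach, as a shift and turn from the pose measured when the call began, along the tool's axes at that moment; what a row does not reach only later rows make up. A row lasts 1/8 s, in which the tool goes at most 62.5 mm and 10.7 degrees, less where a joint would pass 70% of its speed; a pose out of reach is approached as far as the arm can. A call with a gripper value outside its range is refused whole. OPENING is the opening, from 0 (shut) to 1 (fully open), set as the call begins (- or left out, the last holds). The fingers move at their own pace and stop on an object; FORCE is the grip in N (left out, the last holds). Time passes only in rows, so rows that repeat a pose let the fingers close. It gives the time, the measured TCP pose, the force and the opening at its end, in the units of the state.
- manip.get_state(): the state, without advancing time (a new reading comes with each control period).
- viewer.get_image(name): name is "scene" or "top" or "wrist"; returns a dict with "frame" (420x560x3 uint8, blue, green, red), "range_z" (420x560 float32, m along the optical axis (not along the pixel's ray), 0 where there is no reading), "intrinsics" (3x3 intrinsics, pixels), "world_from_camera" (4x4, takes a point from camera to world coordinates); the wrist camera has in their place "mount" (4x4, takes a point from camera to tool coordinates, whose origin is the TCP and whose axes are the flange's). Camera axes: x right, y up, looking along -z (the intrinsics and any distortion apply to the point x, -y, -z); pixel columns grow to the right and rows downward; lengths in m; the calibration is good to about 2 mm. A picture is of the moment at which its call begins: read the wrist's pose just before it.
- job.sign_off(): hands the job in, once; it reports no verdict.
The state is a dict: "clock": time; "qpos": joint angles; "qd": joint speeds; "effort": joint torques, N m; "position": TCP position; "ee_rot": TCP orientation; "contact_force": force on the tool from outside, world axes, zero at the start; "moment": the same for the moment, N m; "width": finger opening in m.
Only numpy, scipy, OpenCV 4.12 (cv2) and the standard library are available. Lean on these libraries where they do the work, as an engineer would, in place of code of your own. Each camera call takes 0.05 s, during which the arm holds its last target. There are 200 camera calls.

TASK

Fit the pole foot onto its counter mount: turn it so its three keyholes match the three headed studs and slide it down over all of them onto the sprung pad, then press it down, twist it clockwise to the stop and ease off so that it springs up with the stud heads locked in their pockets, level, and let go of it. The ring that carries the studs may be clamped a little off its mark, so feel for the studs with light pressure and never force the foot; leave the jars and the bottle alone.

Things in the scene. Friction and masses are not known exactly. Their poses are not given: they have to be found in the camera images.
- foot: Pole foot, bare aluminium, 0.3 to 0.5 kg, loose, upright on the counter at first. Origin: centre of its underside, z up its axis. A round flange, 124 mm across and 8 mm thick, with three equal keyholes (any one may go on any stud) and a central square pole socket, 34 x 34 mm, flats square to its x and y, top 83 mm above the origin. Press on it in line with its axis.
- foot_top (a point): Centre of the top of the foot's square socket (black bore), 83 mm above the foot's origin. Grip the socket's flats from above, across its x or y; upper 40 mm is clear.
- foot_entry (a point): Centre of one entry hole, on the flange's upper face (8 mm above the foot's origin), on its own +x, red dot beside it. The three round entry holes are 17 mm wide, 42 mm from the axis, at 0, 120, 240 degrees (counter-clockwise seen from above). From each a slot, 9.5 mm wide, curves 30 degrees counter-clockwise.
- foot_pocket (a point): Centre of the pocket at the slot end that belongs to foot_entry, on the flange's upper face, 42 mm from the axis. The pockets are round, 18 mm wide, sunk 2 mm into the upper face at the slot ends (30, 150, 270 degrees); the stud heads end up in them.
- mount: Steel mount fixed to the counter, 150 mm across. Origin: centre of its underside, z up; red mark on the rim along its +x. It carries a dark ring with three equal steel studs, 120 degrees apart, 42 mm from the axis. The ring is clamped with one stud up to 29 degrees either way of the red mark; this angle is not measured: find it by feel or by eye. Over 50 N between foot and mount damages it.
- stud_heads (a point): Point on the mount's axis level with the stud tops, 28.5 mm above its origin. Heads are 15 mm across (12 mm flat on top, bevelled 1.5 mm deep), undersides 23 mm above the mount's origin; shanks 8 mm. The foot's underside is here while it rests on the heads; once the entry holes match, it can drop to about 19 mm above the mount's origin, onto the pad.
- pad_top (a point): Top centre of the unloaded black sprung pad, 54 mm across, 20.5 mm above the mount's origin (this point does not move with it). It yields 7.5 mm, 3 N per mm; the foot's weight takes 1 to 1.7 mm. With the foot's underside pressed to 14 mm above the mount's origin (15 needed, 13 is the end stop; 14 to 17 N of push) it turns 30 degrees clockwise to a hard stop; let up there it rises to 17 mm, locked.
- jar_big: Bystander: steel jar with a knobbed lid, 86 mm across, 121 mm tall, loose; origin at its foot.
- jar_small: Bystander: steel jar with a knobbed lid, 68 mm across, 106 mm tall, loose; origin at its foot.
- bottle: Bystander: amber bottle with a black cap, 52 mm across, 105 mm tall, loose; origin at its foot.
Things that resemble listed ones, but are neither listed nor needed, are in the scene too. There is more than one size of the mount; the one meant has the size given above.

How it is judged:
By the outcome, as a careful person would: the job done as asked, in the order asked, and still so for the second after the job is handed in, with the robot touching nothing.
It also fails if it takes over 72 s, if anything falls off the work surface, if the arm or the gripper's body presses on something with over 40 N, if the wrist force passes 120 N, or if a joint passes its speed limit or range.

## Working session

There is one attempt and no reset: what is moved stays moved. The work goes in short steps, Python scripts to look and compute and a shell command to move; the robot and the scene stay as the last step left them, time stands still between calls to the robot, and variables do not carry over. Pictures are saved under pics/ and viewed, about 8 in all and at most 12, crops included, and the job is handed in when it is done.

```bash
mkdir -p pics; cat > h.py <<'E'
import numpy as np, cv2
from rig import manip, viewer, job
def snap(n,tag):
    s=manip.get_state(); im=viewer.get_image(n)
    cv2.imwrite(f'pics/{tag}.png',im['frame']); im['s']=s
    if n=='wrist':
        from scipy.spatial.transform import Rotation as R
        T=np.eye(4);q=s['ee_rot'];T[:3,:3]=R.from_quat([q[1],q[2],q[3],q[0]]).as_matrix();T[:3,3]=s['position']
        im['W']=T@np.array(im['mount'])
    else: im['W']=np.array(im['world_from_camera'])
    np.savez(f'pics/{tag}.npz',f=im['frame'],d=im['range_z'],K=im['intrinsics'],W=im['W'])
    return im
def ray(im,u,v,z=None):
    K=im['K'];W=im['W']
    x=(u-K[0,2])/K[0,0];y=(v-K[1,2])/K[1,1]
    d=W[:3,:3]@np.array([x,-y,-1]);o=W[:3,3]
    if z is None: t=im['d'][int(round(v)),int(round(u))]
    else: t=(z-o[2])/d[2]
    return o+t*d
E
python3 - <<'E'
from h import *
a=snap('top','top0');b=snap('scene','scene0')
for i in a: 
    if i not in('frame','range_z'):print(i,a[i])
big=np.vstack([a['frame'],b['frame']]);
E
```

```text
intrinsics [[428.81011197   0.         276.43491114]
 [  0.         428.81011197 212.85165775]
 [  0.           0.           1.        ]]
world_from_camera [[ 6.31349046e-03  9.97551423e-01 -6.96512551e-02  4.22304979e-01]
 [-9.99980070e-01  6.29892559e-03 -4.28742230e-04 -8.48475612e-03]
 [ 1.10356515e-05  6.96525738e-02  9.97571310e-01  1.35508669e+00]
 [ 0.00000000e+00  0.00000000e+00  0.00000000e+00  1.00000000e+00]]
s {'clock': 0.0, 'qpos': array([-1.28200509e+00,  2.76623935e-01,  1.50616256e+00,  1.14670523e-05,
        1.36072166e+00, -1.20958021e-01]), 'qd': array([ 0.00134316, -0.00036086, -0.00094082,  0.00074538,  0.00146694,
        0.00035492]), 'effort': array([-2.59512208e-04, -4.16775084e+01, -2.45800138e+01, -2.51852071e-04,
        1.09458243e-02, -5.25949044e-07]), 'position': array([ 0.22893179, -0.52686332,  0.2304115 ]), 'ee_rot': array([-9.54851932e-04,  9.79086293e-01,  2.03443144e-01, -7.46904268e-05]), 'contact_force': array([-0.24391619,  0.13692799,  0.20242307]), 'moment': array([-0.01166073, -0.03951954, -0.0109158 ]), 'width': 0.08538518734046396}
W [[ 6.31349046e-03  9.97551423e-01 -6.96512551e-02  4.22304979e-01]
 [-9.99980070e-01  6.29892559e-03 -4.28742230e-04 -8.48475612e-03]
 [ 1.10356515e-05  6.96525738e-02  9.97571310e-01  1.35508669e+00]
 [ 0.00000000e+00  0.00000000e+00  0.00000000e+00  1.00000000e+00]]
```

View pics/top0.png

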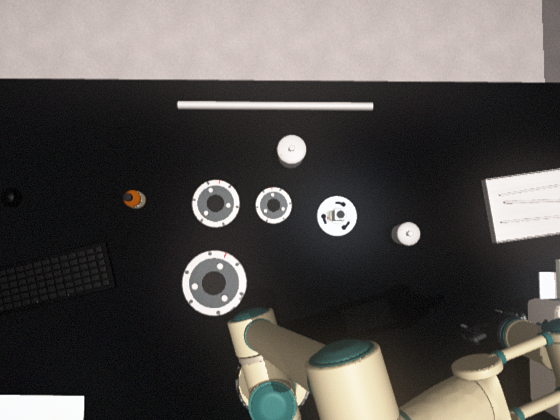

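View pics/scene0.png

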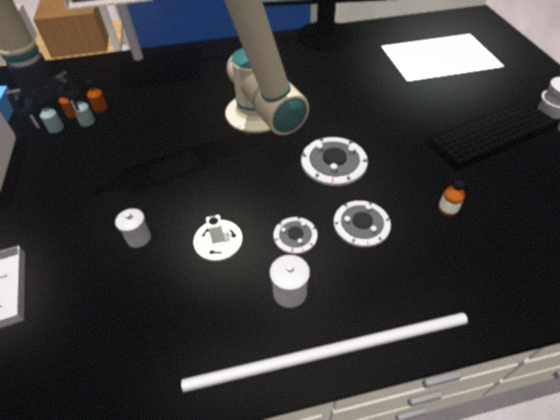

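The top view shows the foot at (338,215) and three mounts. The one at (216,203), about 47 px or 150 mm across, is ours. Next I enlarge both.

```bash
python3 - <<'E'
from h import *
a=np.load('pics/top0.npz');f=a['f']
c1=cv2.resize(f[173:233,186:246],(400,400),interpolation=cv2.INTER_CUBIC)
c2=cv2.resize(f[185:245,308:368],(400,400),interpolation=cv2.INTER_CUBIC)
cv2.imwrite('pics/crop0.png',np.hstack([c1,c2]))
for n,u,v,z in [('mount',216,203,.012),('foot',337.5,216,.008),('ftop',340,214,.083),('jarS',406,234,.1),('jarB',291,150,.12)]: print(n,ray(a,u,v,z),ray(a,u,v))
E
```

```text
mount [0.54593655 0.18233986 0.012     ] [0.54478132 0.18055678 0.02454991]
foot [ 0.50763999 -0.20016658  0.008     ] [ 0.50278667 -0.18926493  0.08461376]
ftop [ 0.50889396 -0.19694896  0.083     ] [ 0.50910476 -0.19740779  0.079903  ]
jarS [ 0.45034181 -0.38717388  0.1       ] [ 0.45055269 -0.39002217  0.09055992]
jarB [ 0.69259734 -0.049281    0.12      ] [ 0.69333367 -0.04939214  0.11663537]
```

View pics/crop0.png

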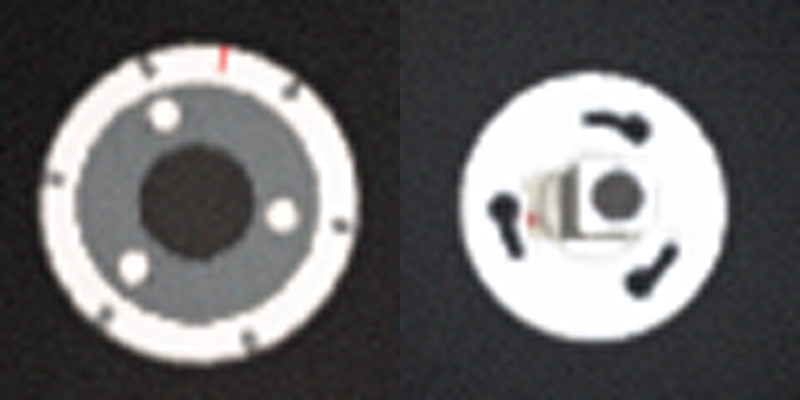

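```bash
python3 -m crank '[[0.02,-0.01,0,0,0,1],[0.06,-0.03,0,0,0,4],[0.11,-0.055,0,0,0,7],[0.165,-0.08,0,0,0,10],[0.22,-0.108,0,0,0,13],[0.275,-0.135,0,0,0,16],[0.325,-0.16,0,0,0,19],[0.36,-0.177,0,0,0,21],[0.38,-0.187,0,0,0,22.5],[0.386,-0.19,0,0,0,22.5],[0.386,-0.19,0,0,0,22.5],[0.386,-0.19,0,0,0,22.5]]' 0.7
python3 - <<'E'
from h import *
a=snap('wrist','w1');print(a['intrinsics'],a['mount'])
E
```

```text
clock: 1.6
position: [0.5066, -0.1997, 0.2308]
ee_rot: [-0.001, 1.0, 0.008, -0.001]
contact_force: [0.1, 0.5, 0.8]
width: 0.0601
[[293.90386907   0.         280.16752285]
 [  0.         293.90386907 207.45763784]
 [  0.           0.           1.        ]] [[-1.93278110e-04  9.59836238e-01  2.80560795e-01  7.12569785e-02]
 [ 9.99999980e-01  1.68849001e-04  1.11244037e-04  4.36324030e-04]
 [ 5.94036478e-05  2.80560810e-01 -9.59836251e-01 -1.43698537e-01]
 [ 0.00000000e+00  0.00000000e+00  0.00000000e+00  1.00000000e+00]]
```

View pics/w1.png

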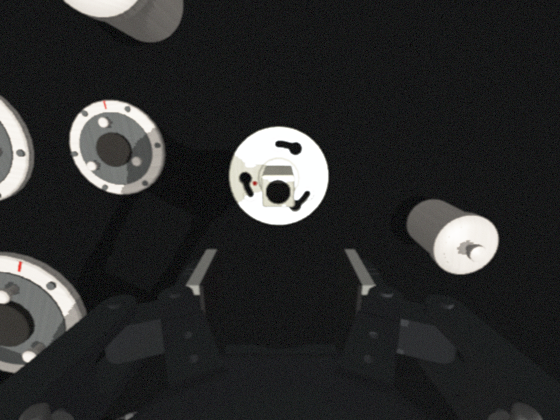

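The wrist view shows the foot's flange centred near (278,176), its bore near (277,192) and its entry holes near (246,178), (294,149) and (297,206). I refine these in code.

```bash
python3 - <<'E'
from h import *
a=np.load('pics/w1.npz')
c=cv2.resize(a['f'][120:230,222:335],None,fx=5,fy=5,interpolation=cv2.INTER_CUBIC);cv2.imwrite('pics/c1.png',c)
g=cv2.cvtColor(a['f'],cv2.COLOR_BGR2GRAY)
m=(g>90).astype(np.uint8); n,l,st,ce=cv2.connectedComponentsWithStats(m)
i=l[140,265];k=(l==i).astype(np.uint8);cs,_=cv2.findContours(k,cv2.RETR_EXTERNAL,cv2.CHAIN_APPROX_NONE)
h=cv2.convexHull(max(cs,key=len));P=np.array([ray(a,u,v,.008)[:2] for u,v in h[:,0]])
A=np.c_[2*P,np.ones(len(P))];s=np.linalg.lstsq(A,(P**2).sum(1),rcond=None)[0];print('flange',s[:2],np.sqrt(s[2]+s[:2]@s[:2]))
print('bore',ray(a,277.5,192,.083))
for p in [(246,178),(294,149),(297,206)]:
    q=ray(a,*p,.008)[:2]-s[:2];print(np.hypot(*q),np.degrees(np.arctan2(q[1],q[0])))
b=np.load('pics/top0.npz')
S=np.array([ray(b,186+u/6.667-.5,173+v/6.667-.5,.0285)[:2] for u,v in[(165,116),(283,215),(134,268)]]);c=S.mean(0);print('studs',c)
for q in S-c:print(np.hypot(*q),np.degrees(np.arctan2(q[1],q[0])))
E
```

```text
flange [ 0.50958039 -0.19747526] 0.0630280259461343
bore [ 0.50883343 -0.19714385  0.083     ]
0.04086671479762501 91.4963608582005
0.040507778908995394 -27.451412343164478
0.04430217437317779 -146.12060757697313
studs [0.54615566 0.18437634]
0.041584082973756306 19.940138775059516
0.04214702161071057 -99.49742248027297
0.04222375503845442 139.5616841104566
```

View pics/c1.png

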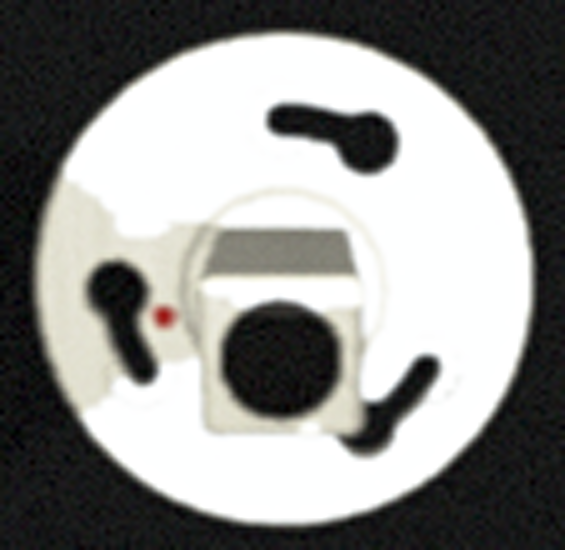

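Foot axis is about (0.509, -0.1973) with yaw about 91.5°. The studs centre on about (0.546, 0.184) at about 20°. Next I descend and grip.

```bash
python3 -m crank '[[0.0025,-0.0024,0.02,0,0,-0.6],[0.0025,-0.0024,0.06,0,0,-0.6],[0.0025,-0.0024,0.1,0,0,-0.6],[0.0025,-0.0024,0.135,0,0,-0.6],[0.0025,-0.0024,0.16,0,0,-0.6],[0.0025,-0.0024,0.175,0,0,-0.6],[0.0025,-0.0024,0.182,0,0,-0.6],[0.0025,-0.0024,0.183,0,0,-0.6],[0.0025,-0.0024,0.183,0,0,-0.6]]' 0.7
python3 -m crank '[[0,0,0,0,0,0],[0,0,0,0,0,0],[0,0,0,0,0,0],[0,0,0,0,0,0],[0,0,0,0,0,0],[0,0,0,0,0,0]]' 0 60
```

```text
clock: 2.78
position: [0.5096, -0.1974, 0.0487]
ee_rot: [-0.0, 1.0, 0.013, 0.0]
contact_force: [-0.1, -0.6, 0.1]
width: 0.0596
clock: 3.52
position: [0.5103, -0.1977, 0.0497]
ee_rot: [0.0, 1.0, 0.013, 0.001]
contact_force: [-0.2, 1.0, 5.9]
width: 0.0333
```

```bash
python3 -m crank '[[0,0,-0.01,0,0,0],[0,0,-0.04,0,0,0],[0,-0.005,-0.08,0,0,0],[0.002,-0.025,-0.115,0,0,0],[0.01,-0.065,-0.13,0,0,0],[0.02,-0.11,-0.13,0,0,0],[0.03,-0.155,-0.13,0,0,0],[0.038,-0.19,-0.13,0,0,0],[0.043,-0.212,-0.13,0,0,0],[0.045,-0.222,-0.13,0,0,0],[0.045,-0.222,-0.13,0,0,0],[0.045,-0.222,-0.13,0,0,0]]'
python3 - <<'E'
from h import *
a=snap('wrist','w2');cv2.imwrite('pics/w2x.png',cv2.resize(a['frame'],(800,600),interpolation=cv2.INTER_CUBIC))
E
```

```text
clock: 5.03
position: [0.5488, 0.0245, 0.1796]
ee_rot: [0.001, 1.0, 0.013, 0.001]
contact_force: [0.2, 0.0, -3.2]
width: 0.0332
```

View pics/w2x.png

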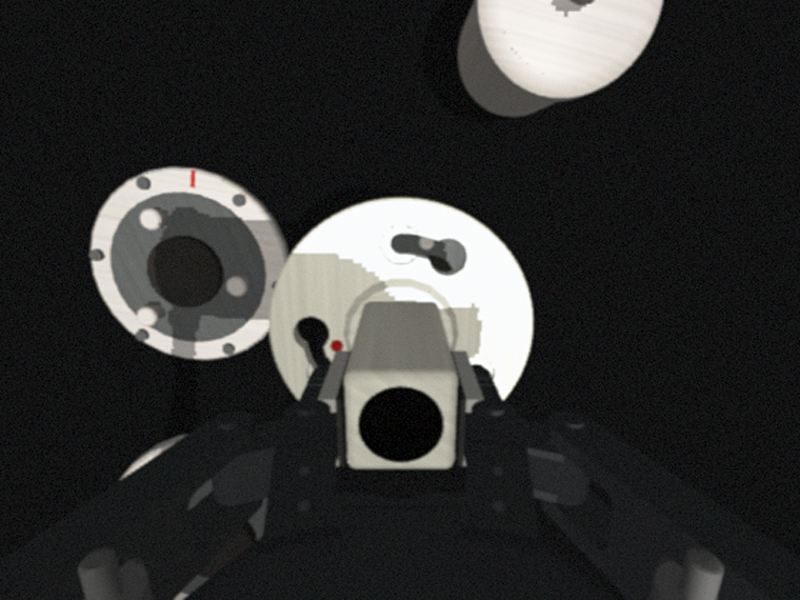

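The wrist view (800x600) shows the studs at (150,219), (236,286) and (147,317). The held foot's entry holes are at (313,330) and (448,256), its bore at (401,424) and its flange top edge at (400,197).

```bash
python3 - <<'E'
from h import *
from scipy.optimize import least_squares
a=dict(np.load('pics/w2.npz'));T=lambda u,v,z:ray(a,(u+.5)*.7-.5,(v+.5)*.7-.5,z)[:2]
tcp=np.array([.5488,.0245])
S=np.array([T(*p,.0285) for p in[(150,219),(236,286),(147,317)]])
def fit(P,ks,r=.042):
    f=lambda x:np.concatenate([[x[0]+r*np.cos(x[2]+k*2*np.pi/3),x[1]+r*np.sin(x[2]+k*2*np.pi/3)]-p for p,k in zip(P,ks)])
    return least_squares(f,[*P.mean(0),.35 if len(P)==3 else 1.6])
r=fit(S,[0,2,1]);print('studs',r.x[:2],np.degrees(r.x[2]),np.abs(r.fun).max())
g=cv2.cvtColor(a['f'],cv2.COLOR_BGR2GRAY);g=cv2.resize(g,(800,600),interpolation=cv2.INTER_CUBIC)
E=[]
for th in np.radians(np.arange(-20,105,5)):
    for rr in np.arange(170,90,-.5):
        u,v=402+rr*np.cos(th),325-rr*np.sin(th)
        if g[int(round(v)),int(round(u))]>110: E.append(T(u,v,.138));break
P=np.array(E);f=least_squares(lambda x:np.hypot(*(P-x[:2]).T)-.062,[tcp[0],tcp[1]]);print('flange-tcp',f.x-tcp,np.abs(f.fun).max())
H=np.array([T(*p,.138) for p in[(313,330),(448,256)]]);r=fit(H,[0,2]);print('entry fit',r.x[:2]-tcp,np.degrees(r.x[2]),np.abs(r.fun).max())
print('bore',T(401,424,.213)-tcp)
b=np.array([T(*p,.012) for p in [(91,255),(193,167),(205,360),(290,262)]]);print(b)
E
```

```text
studs [0.54628321 0.18431089] 20.290607434427063 0.00023056266225363053
flange-tcp [-0.00033389 -0.00066328] 0.0003385621076779227
entry fit [ 0.00020937 -0.00078952] 90.92222573285748 0.0004509967319455098
bore [-0.00084903 -0.00052172]
[[0.55606723 0.25637243]
 [0.62130991 0.17284163]
 [0.47217738 0.17985568]
 [0.5544969  0.1074292 ]]
```

```bash
python3 -m crank '[[0,-0.015,0,0,0,-5],[0,-0.04,0,0,0,-12],[0.001,-0.07,0,0,0,-20],[0.001,-0.1,0,0,0,-29],[0.0015,-0.13,0.01,0,0,-38],[0.0015,-0.15,0.03,0,0,-45],[0.0015,-0.159,0.055,0,0,-49],[0.0015,-0.1605,0.075,0,0,-49],[0.0015,-0.1605,0.086,0,0,-49],[0.0015,-0.1605,0.091,0,0,-49],[0.0015,-0.1605,0.092,0,0,-49],[0.0015,-0.1605,0.092,0,0,-49]]'
python3 - <<'E'
from h import *
from scipy.spatial.transform import Rotation as R
s=manip.get_state();q=s['ee_rot'];M=R.from_quat([q[1],q[2],q[3],q[0]]).as_matrix();print(M.round(4),s['position'],s['contact_force'],s['moment'],s['qpos'])
E
```

```text
clock: 6.58
position: [0.5471, 0.1848, 0.0882]
ee_rot: [0.001, 0.905, 0.426, 0.001]
contact_force: [-0.5, 0.3, -3.0]
width: 0.0331
[[ 6.370e-01  7.708e-01  3.500e-03]
 [ 7.708e-01 -6.370e-01 -6.000e-04]
 [ 1.800e-03  3.000e-03 -1.000e+00]] [0.54712261 0.18476056 0.08819872] [-0.50238403  0.25263078 -3.03991363] [0.02221786 0.03528737 0.01764869] [ 2.05993595e-01  3.91520454e-01  1.71276766e+00 -1.44928098e-03
  1.03404038e+00  8.97362281e-01]
```

```bash
python3 -m crank '[[-0.0005,-0.0009,0.003,0.17,0,0],[-0.0005,-0.0009,0.006,0.17,0,0],[-0.0005,-0.0009,0.008,0.17,0,0],[-0.0005,-0.0009,0.009,0.17,0,0],[-0.0005,-0.0009,0.01,0.17,0,0],[-0.0005,-0.0009,0.0105,0.17,0,0],[-0.0005,-0.0009,0.0105,0.17,0,0]]'
python3 -m crank '[[0,0,0.0005,0,0,0],[0,0,0.001,0,0,0],[0,0,0.0015,0,0,0],[0,0,0.002,0,0,0],[0,0,0.002,0,0,0]]'
```

```text
clock: 7.45
position: [0.5461, 0.1849, 0.0777]
ee_rot: [-0.0, 0.905, 0.426, 0.001]
contact_force: [-0.7, 0.4, -3.2]
width: 0.0334
clock: 8.07
position: [0.5464, 0.1851, 0.0757]
ee_rot: [-0.0, 0.905, 0.426, 0.001]
contact_force: [0.4, 1.5, -3.0]
width: 0.0332
```

```bash
python3 -m crank '[[0,0,0.001,0,0,0],[0,0,0.002,0,0,0],[0,0,0.003,0,0,0],[0,0,0.004,0,0,0],[0,0,0.004,0,0,0]]'
python3 -m crank '[[0,0,0.0005,0,0,0],[0,0,0.001,0,0,0],[0,0,0.0015,0,0,0],[0,0,0.002,0,0,0],[0,0,0.002,0,0,0]]'
```

```text
clock: 8.7
position: [0.5465, 0.1852, 0.0717]
ee_rot: [-0.0, 0.905, 0.426, 0.001]
contact_force: [-0.4, 0.9, -3.7]
width: 0.033
clock: 9.32
position: [0.5464, 0.1852, 0.0696]
ee_rot: [-0.0, 0.905, 0.426, 0.001]
contact_force: [0.5, 0.8, -2.9]
width: 0.0334
```

```bash
python3 -m crank '[[0,0,0.0005,0,0,0],[0,0,0.001,0,0,0],[0,0,0.0015,0,0,0],[0,0,0.002,0,0,0],[0,0,0.002,0,0,0]]'
python3 -m crank '[[0,0,0.0005,0,0,0],[0,0,0.001,0,0,0],[0,0,0.0015,0,0,0],[0,0,0.0015,0,0,0]]'
```

```text
clock: 9.95
position: [0.5465, 0.1853, 0.068]
ee_rot: [-0.0, 0.905, 0.426, 0.001]
contact_force: [-1.4, 0.5, 2.1]
width: 0.0334
clock: 10.45
position: [0.5466, 0.1853, 0.0668]
ee_rot: [-0.0, 0.905, 0.426, 0.001]
contact_force: [-1.8, 0.4, 5.6]
width: 0.0327
```

```bash
python3 -m crank '[[0,0,0.001,0,0,0],[0,0,0.0018,0,0,0],[0,0,0.0025,0,0,0],[0,0,0.003,0,0,0],[0,0,0.0035,0,0,0],[0,0,0.0035,0,0,0]]'
```

```text
clock: 11.2
position: [0.5466, 0.1853, 0.0647]
ee_rot: [-0.0, 0.905, 0.426, 0.002]
contact_force: [-3.8, 0.5, 11.7]
width: 0.033
```

```bash
python3 -m crank '[[-0.0002,-0.0002,0.0012,0,0,0],[-0.0003,-0.0004,0.0018,0,0,0],[-0.0003,-0.0004,0.0024,0,0,0],[-0.0003,-0.0004,0.0028,0,0,0],[-0.0003,-0.0004,0.0028,0,0,0]]'
```

```text
clock: 11.82
position: [0.5466, 0.1853, 0.0637]
ee_rot: [0.0, 0.905, 0.426, 0.002]
contact_force: [-3.0, -0.0, 13.7]
width: 0.0333
```

```bash
python3 -m crank '[[-0.0003,-0.0004,0.002,0,0,0],[-0.0003,-0.0004,0.0027,0,0,0],[-0.0003,-0.0004,0.0028,0,0,2],[-0.0003,-0.0004,0.0028,0,0,4],[-0.0003,-0.0004,0.0028,0,0,6],[-0.0003,-0.0004,0.0028,0,0,8],[-0.0003,-0.0004,0.0028,0,0,8]]'; python3 -c "
from h import *
s=manip.get_state();print(s['moment'],s['contact_force'])"
```

```text
clock: 12.7
position: [0.5472, 0.185, 0.0633]
ee_rot: [0.001, 0.932, 0.362, 0.004]
contact_force: [-2.2, -1.1, 15.4]
width: 0.0333
[-0.24924913  0.60264542  0.03751144] [-2.16465202 -1.0927647  15.43397143]
```

```bash
python3 -m crank '[[-0.0006,-0.0005,0.002,0.2,-0.3,2],[-0.0008,-0.0007,0.0028,0.27,-0.38,4],[-0.0008,-0.0007,0.0028,0.27,-0.38,6],[-0.0008,-0.0007,0.0028,0.27,-0.38,8],[-0.0008,-0.0007,0.0028,0.27,-0.38,10],[-0.0008,-0.0007,0.0028,0.27,-0.38,12],[-0.0008,-0.0007,0.0028,0.27,-0.38,12]]'; python3 -c "
from h import *
s=manip.get_state();print(s['moment'],s['contact_force'])"
```

```text
clock: 13.58
position: [0.5475, 0.1849, 0.063]
ee_rot: [-0.0, 0.965, 0.263, 0.002]
contact_force: [-2.7, 0.0, 16.1]
width: 0.0329
[-0.11028726  0.57945873  0.05833182] [-2.65623499e+00  9.79943747e-03  1.61140521e+01]
```

```bash
python3 -m crank '[[-0.0008,-0.0005,0.002,0.06,-0.2,2],[-0.001,-0.0006,0.0027,0.06,-0.2,4],[-0.001,-0.0006,0.0027,0.06,-0.2,6],[-0.001,-0.0006,0.0027,0.06,-0.2,8],[-0.001,-0.0006,0.0027,0.06,-0.2,9.5],[-0.001,-0.0006,0.0027,0.06,-0.2,10.5],[-0.001,-0.0006,0.0027,0.06,-0.2,11],[-0.001,-0.0006,0.0027,0.06,-0.2,11]]'; python3 -c "
from h import *
s=manip.get_state();print(s['moment'],s['contact_force'],s['ee_rot'])"
```

```text
clock: 14.58
position: [0.5474, 0.185, 0.0629]
ee_rot: [-0.0, 0.985, 0.171, 0.001]
contact_force: [-3.2, 0.3, 16.4]
width: 0.0332
[0.02185247 0.70158062 0.60020274] [-3.15465637  0.25967066 16.3787232 ] [-5.41746780e-05  9.85326826e-01  1.70671827e-01  1.47299981e-03]
```

Moment about z rose to 0.6 N·m at 30.8° of twist, so it's at the stop. Next I ease off.

```bash
python3 -m crank '[[0,0,0,0,0,0.5],[0,0,-0.001,0,0,0.4],[0,0,-0.0018,0,0,0.3],[0,0,-0.0024,0,0,0.2],[0,0,-0.003,0,0,0],[0,0,-0.0035,0,0,0],[0,0,-0.0035,0,0,0]]'; python3 -c "
from h import *
s=manip.get_state();print(s['moment'],s['contact_force'],s['ee_rot'])"
```

```text
clock: 15.45
position: [0.5472, 0.1851, 0.0665]
ee_rot: [-0.0, 0.985, 0.171, 0.001]
contact_force: [-2.1, 1.9, 5.5]
width: 0.0334
[0.19922172 0.43436414 0.10396962] [-2.12981974  1.88080529  5.5076953 ] [-3.19473963e-05  9.85297765e-01  1.70840604e-01  1.34231956e-03]
```

```bash
python3 -m crank '[[0,0,-0.0002,0,0,0],[0,0,-0.0004,0,0,0],[0,0,-0.0005,0,0,0],[0,0,-0.0005,0,0,0]]'; python3 -c "
from h import *
s=manip.get_state();print(s['moment'],s['contact_force'],s['ee_rot'])"
```

```text
clock: 15.95
position: [0.5471, 0.185, 0.0667]
ee_rot: [-0.0, 0.985, 0.171, 0.001]
contact_force: [-0.5, 0.8, 0.9]
width: 0.0335
[0.24037377 0.19399763 0.0956765 ] [-0.45779399  0.84400865  0.85167976] [-4.53335681e-05  9.85298803e-01  1.70835729e-01  1.19161640e-03]
```

The force fell 4.6 N over 0.2 mm, so the heads are holding the foot. I let go and back off upward.

```bash
python3 -m crank '[[0,0,0,0,0,0],[0,0,0,0,0,0],[0,0,0,0,0,0],[0,0,0,0,0,0],[0,0,0,0,0,0],[0,0,0,0,0,0]]' 0.7
python3 -m crank '[[0,0,-0.01,0,0,0],[0,0,-0.03,0,0,0],[0,0,-0.06,0,0,0],[-0.01,0,-0.09,0,0,0],[-0.02,0,-0.12,0,0,0],[-0.03,0,-0.14,0,0,0],[-0.03,0,-0.15,0,0,0],[-0.03,0,-0.15,0,0,0],[-0.03,0,-0.15,0,0,0]]'
python3 - <<'E'
from h import *
a=snap('wrist','w3');f=a['frame']
cv2.imwrite('pics/w3c.png',cv2.resize(f[60:300,120:440],(800,600),interpolation=cv2.INTER_CUBIC))
# flange level: fit plane to depth
d=np.load('pics/w3.npz');P=[]
for v in range(60,300,2):
    for u in range(120,440,2):
        if d['d'][v,u]>0:
            p=ray(d,u,v);r=np.hypot(*(p[:2]-[.5465,.1845]))
            if .03<r<.058 and .02<p[2]<.032:P.append(p)
P=np.array(P);A=np.c_[P[:,:2]-[.5465,.1845],np.ones(len(P))];c,*_=np.linalg.lstsq(A,P[:,2],rcond=None);print(len(P),c[:2]*57.3,c[2],np.std(P[:,2]-A@c))
E
```

```text
clock: 16.7
position: [0.5471, 0.185, 0.0667]
ee_rot: [-0.0, 0.985, 0.171, 0.001]
contact_force: [0.3, -0.7, 0.7]
width: 0.0596
clock: 17.82
position: [0.5184, 0.1748, 0.2158]
ee_rot: [-0.0, 0.985, 0.171, 0.0]
contact_force: [-0.5, -0.4, -0.4]
width: 0.0597
1327 [0.00062271 0.05215841] 0.026300887263194756 0.0012260419587273215
```

View pics/w3c.png

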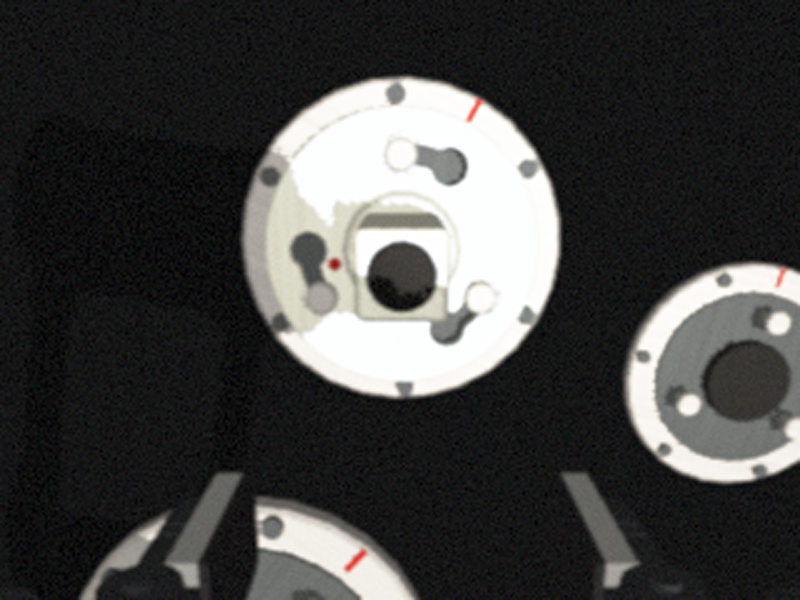

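All three heads sit at the pocket ends, at (401,153), (480,297) and (320,297) in the crop, and the flange is level to 0.05°. I check head height relative to the flange before handing in.

```bash
python3 - <<'E'
from h import *
d=np.load('pics/w3.npz')
def z(u,v,r):
    u,v=120+u/2.5,60+v/2.5
    return np.median([ray(d,i,j)[2] for i in range(int(u)-r,int(u)+r+1) for j in range(int(v)-r,int(v)+r+1)])
for h,f in [((401,153),(350,170)),((480,297),(500,230)),((320,297),(360,350))]: print(z(*h,2),z(*f,2))
E
```

```text
0.029501910978525003 0.02616432010959946
0.02955443739218455 0.026024895420935945
0.0299968468628386 0.026586882325128403
```

```bash
python3 -c "
from h import *
print(job.sign_off())"
```

```text
the job is handed in; nothing more can be done
None
```

The pole foot is locked on the 150 mm mount, level and released, and I've handed the job in at about 18 s of the 72 s allowed.

- **Fitting:** I turned the foot about 49° to match the studs, which sat about 29–30° off the red mark, and it slid down over them without resistance. I then pressed it to about 14 mm, with a peak reading of about 16 N. Turning it clockwise, I met the stop at about 30.8°, eased off and let go.
- **Lock:** While easing off, the upward force fell 4.6 N over 0.2 mm, meaning the stud heads were holding the foot. In the last wrist picture all three heads sit in their pockets. They stand 3.4–3.5 mm above the flange, against 3.5 mm expected when locked.
- **Level:** The flange is level to about 0.05°.
- **Disagreements:** Absolute heights in that picture read about 1 mm high, which is within the camera calibration. The tool drifted about 1 mm sideways during the press and twist, with side forces up to about 4 N.
- **Bystanders:** The path kept clear of the jars and the bottle, but I did not take a final picture of them.

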